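Index the swing-arm microscope to the next specimen

TASK

The snail shell in the open petri dish is next for the digital microscope on the swing arm. Hook a fingertip under the pull ring, lift the spring index pin out of its hole, swing the arm one hole so that the microscope stands over the open dish, and let the pin drop fully home there. Treat the ring gently and do not grip it, do not touch the microscope itself, and leave the dishes, the pot and everything else where they stand.

Things in the scene. Friction and masses are not known exactly. Their poses are not given: they have to be found in the camera images.
- stand: Swing-arm stand, does not move: grey base plate 320 x 330 mm, top 14 mm up; steel pivot column; steel sector index plate, radius 128, +-75 deg, top face 70 mm above the table, five holes 30 deg apart on a 110 mm radius. Origin: on the pivot axis at table height, 60 mm from the base's near edge; its x axis points from the pivot through the middle hole, z up. Hole half width 5.5, pin radius 4.
- boom (a joint): Angle (rad) of the white swing arm about the upright pivot axis: 0 in the middle hole, +-0.524 in the next holes, grows anticlockwise seen from above; free play in a hole +-0.014. Once the pin is out, a sideways push of about 1.5 to 2.5 N at the ring swings it; it stays where it is left. Arm bar 26 mm wide, top 92 mm above the table; hub radius 27 at the pivot, top 112.
- pin (a joint): Height (m) of the spring index pin above home: 0 = fully down in a hole, 0.010 = tip level with the index plate's top, 0.030 = stop. The spring pushes it down with about 4 N at home, 7 N at the stop. Left on the plate between holes it stays at 0.010 and drops by itself into a hole that comes under it. Pressing sideways on the ring can hold it up by friction; ease off and it drops. Home, it locks the arm.
- ring (a point): Centre of the rigid upright steel pull ring on top of the pin: clear opening 48 mm, wire 5 mm thick, it stands across the arm, its hole looking along the arm. It rides on the arm 110 mm from the pivot axis, 151 mm above the table with the pin home; it rises with the pin. Underside of the ring's top then 175 mm up. Below it a plunger body of radius 15, top 112 mm up. Its x axis points outward along the arm.
- lens (a point): Centre of the lower end (lens) of the digital microscope: an upright white tube, 33 to 38 mm thick and 125 mm high, clamped at the end of the swing arm 210 mm from the pivot axis, outward of the ring. Lens 70 mm above the table, tube top 195 mm; it starts over the closed dish.
- scope: The same digital microscope; same origin. Not to be touched.
- dish: The next specimen: open clear petri dish with a snail shell in it, 64 mm across, 15 mm high; origin at the centre of its underside, on the base plate. It stands on one of the two places beside the middle one, at 30 deg to the left or to the right, 210 mm from the pivot axis.
- pot: Lidded white specimen pot, 47 mm across, 44 mm high, on the other of the two side places; origin at the centre of its underside. Leave it.
- seen_dish: Petri dish with a lid on, 67 mm across, 17 mm high, under the microscope at the start; origin at the centre of its underside. Leave it.
- dropper: Small amber dropper bottle, 30 mm across, 68 mm high, on the base plate left of the pivot; origin at the centre of its underside. Leave it.
- forceps: Steel forceps, 125 mm long, lying on the table right of the stand; origin at its middle, on the table. Leave them.
- slide_box: Carton of glass slides, 32 x 84 mm, 51 mm high, on the table left of the stand; origin at the centre of its underside. Leave it.
- beaker: Glass beaker, 68 mm across, 85 mm high, on the table right of the stand; origin at the centre of its underside. Leave it.
- loupe: Black hand loupe, 38 mm across, 33 mm high, on the base plate right of the pivot; origin at the centre of its underside. Leave it.
Mind the look-alikes: they are no part of the job. What is shaped like the dish but orange or red is not meant.

How it is judged:
By the outcome, as a careful person would: the job done as asked, in the order asked, and still so for the second after the job is handed in, with the robot touching nothing.
It also fails if it takes over 51 s, if anything falls off the work surface, if the arm or the gripper's body presses on something with over 40 N, if the wrist force passes 120 N, or if a joint passes its speed limit or range.

ROBOT

A 6-joint arm with a two-finger parallel gripper is mounted at the origin on the work surface. World frame = base frame: x ahead of the robot, y to its left, z up, the work surface at z = 0. Lengths are in m, angles in rad, forces in N, time in s.
With the tool pointing down it reaches from about 0.35 to 0.975 m from the base axis. Payload 4.9 kg.
Tool frame: the origin (TCP) lies at the very end of the fingers, on their centre line; the grasp point (between the pads) lies 19 mm behind it; x points along the fingers, y is the direction in which the jaws open and shut, and the axes are right-handed (so a half turn about x gives the same grasp; the last joint's range is limited). The gripper opens to 85 mm and grips with 20 to 120 N. Pads are 22 mm wide; open, the fingers measure 114 mm over their backs; the gripper's body (76 mm by 85 mm) begins 54 mm behind the grasp point. The pads swing forward as they close: fully open they stand 13 mm farther back than shut.
Start: joints at [-1.451, 0.053, 1.613, -0, 1.476, -0.119], TCP at [0.148, -0.607, 0.231] pointing down, gripper open.
Joint ranges: [-3.01, 3.01], [-1.01, 2.22], [0.06, 2.58], [-1.02, 4.17], [0.09, 2.62], [-3.14, 3.14]. Speed limits (rad/s): [2.57, 2.57, 3.14, 3.14, 3.14, 3.14].

INTERFACE

Orientations are given as a rotation vector (axis times angle).
In Python, from station import ctrl, get_image, calibration, finish_job, search_frame, cut_out, mark_of gives the robot as it stands. The module is installed in compiled form; this text tells all that it offers.
- The arm moves only by the tool arm_command, never from a script. Its argument "plan" is a list that holds one entry, the list of rows, each a list of 7 numbers: the shift along the tool's x, y, z in m, then the turn, a rotation vector about the tool's x, y, z in degrees, then the finger opening in m, from 0 to 0.0854. A call has 1 to 20 rows; each row shifts and turns the pose as measured when the row begins, along the tool's axes as they then stand; what a row does not reach is not made up. A row lasts 1/12 s, in which the tool goes at most 41.7 mm and 7.16 degrees, less where a joint would pass 70% of its speed; a pose out of reach is approached as far as the arm can. A call with a gripper value outside its range is refused whole. The fingers move at their own pace and stop on an object; "squeeze" is the grip in N (left out, the last holds). Time passes only in rows, so rows that do not move let the fingers close. It gives the time, the measured TCP pose, the force and the opening at its end, in the units of the state.
- ctrl.get_obs(): the state, without advancing time (a new reading comes with each control period).
- get_image(name): name is "scene" or "side" or "wrist"; returns the picture (400x640x3 uint8, red, green, blue); there is no depth.
- calibration(name): a dict with "fx", "fy", "cx", "cy" (pixels), "cam_to_world" (4x4, takes a point from camera to world coordinates); the wrist camera has in their place "hand_eye" (4x4, takes a point from camera to tool coordinates, whose origin is the TCP and whose axes are the tool frame's). Camera axes: x right, y down, z forward; pixel columns grow to the right and rows downward; lengths in m; the calibration is good to about 2 mm. A picture is of the moment at which its call begins: read the wrist's pose just before it. calibration takes no time and is no camera call.
- finish_job(): hands the job in, once; it reports no verdict.
Trained networks look in the newest picture that a camera, given by its name, has taken for a name from the list of things; names that differ only in an ending like _2 or _b are one class to them, and where a whole thing is asked for, a point or a joint stands for the part that bears it (a point fixed in the world has none). Each returns a list of dicts, best first, with "conf" (0 to 1); they miss things now and then, are a little off and sometimes report something else, mostly with a low value. They report only what shows in the picture. A call takes as long as a camera call. They do not tell look-alikes from the thing itself.
- search_frame(camera, thing): "at" ([x, y, z] in m, in the coordinates of the camera as it stood for that picture, good to about 4 mm: the middle of the surface that is visible of it).
- cut_out(camera, thing): "mask" (400x640 bool, what is visible of it).
- mark_of(camera, thing): "at" ([x, y, z] in m, in the coordinates of the camera as it stood for that picture, good to about 4 mm: a listed point, or the origin of a listed thing).
The state is a dict: "t": time; "q": joint angles; "dq": joint speeds; "effort": joint torques, N m; "tool_pos": TCP position; "tool_rot": TCP orientation; "contact_force": force on the tool from outside, world axes, zero at the start; "wrist_torque": the same for the moment, N m; "opening": finger opening in m.
Only numpy, scipy, OpenCV 4.12 (cv2) and the standard library are available. Lean on these libraries where they do the work, as an engineer would, in place of code of your own. Each camera call takes 0.05 s, during which the arm holds its last target. There are 200 camera calls.

## Working session

There is one attempt and no reset: what is moved stays moved. The work goes in short steps, Python scripts to look and compute and a tool call to move; the robot and the scene stay as the last step left them, time stands still between calls to the robot, and variables do not carry over. Pictures are saved under pics/ and viewed, about 8 in all and at most 12, crops included, and the job is handed in when it is done.

Besides the shell and the picture viewer there is one more tool, called after "Request:" by a JSON object that holds its "fn" and its "kwargs", one argument or row to a line. arm_command: Moves the arm, as the interface text tells. Its arguments: {"type":"object","properties":{"plan":{"type":"array","items":{"type":"array","items":{"type":"array","items":{"type":"number"}}}},"squeeze":{"type":"number"}},"required":["plan"]}

```bash
mkdir -p pics; cat > h.py <<'E'
import numpy as np, cv2
from scipy.spatial.transform import Rotation as R
from station import *
def T(name):
    c=calibration(name)
    if name!='wrist': return np.array(c['cam_to_world'])
    o=ctrl.get_obs(); M=np.eye(4); M[:3,:3]=R.from_rotvec(o['tool_rot']).as_matrix(); M[:3,3]=o['tool_pos']
    return M@np.array(c['hand_eye'])
def w(M,p): return (M@np.r_[p,1])[:3]
def save(name,f): cv2.imwrite('pics/'+f,get_image(name)[:,:,::-1])
E
python3 - <<'E'
from h import *
np.set_printoptions(precision=4,suppress=True)
o=ctrl.get_obs(); print(o['t'],o['tool_pos'],R.from_rotvec(o['tool_rot']).as_matrix())
for n in ['scene','side']:
    M=T(n); save(n,n+'0.png')
    print(n,M[:3,3])
    for th in ['ring','lens','dish','pot','stand','seen_dish']:
        r=mark_of(n,th); print(th,[(round(d['conf'],2),w(M,d['at'])) for d in r[:3]])
a=cv2.imread('pics/scene0.png');b=cv2.imread('pics/side0.png')
E
```

```text
0.0 [ 0.1478 -0.6066  0.23  ] [[-0.0002  0.2365 -0.9716]
 [ 0.0021 -0.9716 -0.2365]
 [-1.     -0.0021 -0.0003]]
scene [ 1.1234 -0.3386  0.8196]
ring [(0.74, array([ 0.6582, -0.0153,  0.1506])), (0.72, array([ 0.7591, -0.0082,  0.0701])), (0.36, array([ 0.5527, -0.1537,  0.0142]))]
lens [(0.78, array([ 0.7539, -0.0029,  0.0714]))]
dish [(0.88, array([ 0.6621,  0.3322, -0.0031])), (0.79, array([ 0.5668,  0.2301, -0.0009])), (0.75, array([0.722 , 0.0928, 0.0154]))]
pot [(0.67, array([ 0.7377, -0.1161,  0.0133])), (0.65, array([ 0.6583, -0.0157,  0.1493]))]
stand [(0.8, array([ 0.5498, -0.0268, -0.0009]))]
seen_dish [(0.86, array([ 0.7637, -0.007 ,  0.0151])), (0.74, array([ 0.6593, -0.0171,  0.15  ]))]
side [ 0.5056 -0.7154  1.0209]
ring [(0.64, array([ 0.6577, -0.0115,  0.1504]))]
lens [(0.78, array([ 0.7582, -0.0081,  0.0696])), (0.49, array([0.7222, 0.0919, 0.0188])), (0.48, array([ 0.5472, -0.0199, -0.0003]))]
dish [(0.92, array([0.5713, 0.2301, 0.0034])), (0.85, array([0.7215, 0.0947, 0.0174])), (0.63, array([0.7785, 0.2478, 0.0017]))]
pot [(0.65, array([ 0.7377, -0.1142,  0.011 ]))]
stand [(0.79, array([ 0.551 , -0.0232,  0.0007])), (0.59, array([0.7223, 0.0938, 0.017 ])), (0.3, array([ 0.7405, -0.1169,  0.0097]))]
seen_dish [(0.86, array([ 0.7583, -0.007 ,  0.0132]))]
```

View pics/scene0.png

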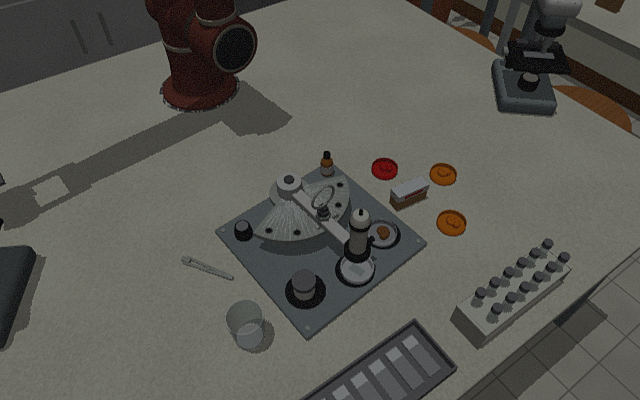

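View pics/side0.png

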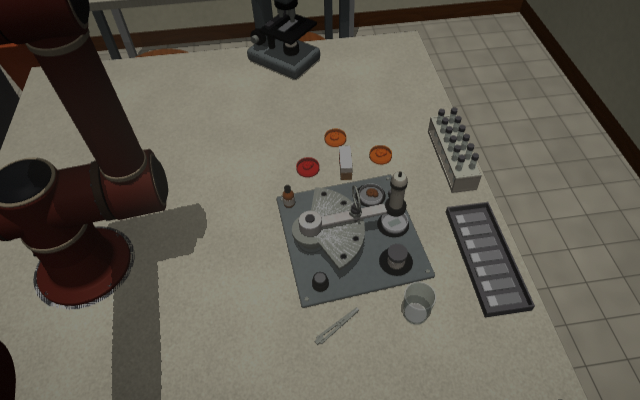

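Request:
{"fn": "arm_command", "kwargs": {
  "plan": [
    [[-0.012,-0.009,-0.035,-4,0,0,0],[-0.012,-0.009,-0.035,-4,0,0,0],[-0.012,-0.009,-0.035,-4,0,0,0],[-0.012,-0.009,-0.035,-4,0,0,0],[-0.012,-0.009,-0.035,-4,0,0,0],[-0.012,-0.009,-0.035,-4,0,0,0],[-0.012,-0.009,-0.035,-4,0,0,0],[-0.012,-0.009,-0.035,-4,0,0,0],[-0.012,-0.009,-0.035,-4,0,0,0],[-0.012,-0.009,-0.035,-4,0,0,0],[-0.012,-0.009,-0.035,-4,0,0,0],[-0.012,-0.009,-0.035,-4,0,0,0],[-0.012,-0.009,-0.035,-4,0,0,0],[-0.012,-0.009,-0.035,-4,0,0,0],[-0.012,-0.009,-0.035,-4,0,0,0],[-0.012,-0.009,-0.035,-4,0,0,0],[-0.012,-0.009,-0.035,-4,0,0,0],[-0.012,-0.009,-0.035,-4,0,0,0]]
  ],
  "squeeze": 20
}}

```text
t: 2.2
tool_pos: [0.4271, -0.0459, 0.4546]
tool_rot: [1.233, 1.199, -1.224]
contact_force: [1.7, 0.1, -0.1]
opening: 0.0001
```

```bash
cat > st.py <<'E'
from h import *
np.set_printoptions(precision=4,suppress=True)
o=ctrl.get_obs(); print(round(o['t'],2),'q',np.array(o['q']),'p',np.array(o['tool_pos']),'F',np.array(o['contact_force']),o['opening']);print(R.from_rotvec(o['tool_rot']).as_matrix().tolist())
E
python3 st.py
```

```text
2.2 q [-0.2845 -0.4472  1.6805  0.0061  1.908  -0.2563] p [ 0.4271 -0.0459  0.4546] F [ 1.6782  0.1194 -0.1296] 6.96184080664698e-05
[[0.0018402383030714509, 0.9996574450464677, -0.02610758675474173], [0.005469345569814099, -0.026117301954029837, -0.9996439230034262], [-0.9999833497523976, 0.0016967916225878454, -0.005515534077825235]]
```

Request:
{"fn": "arm_command", "kwargs": {
  "plan": [
    [[0,0,0,7,0,0,0],[0,0,0,7,0,0,0],[0,0,0,7,0,0,0],[0,0,0,7,0,0,0],[0,0,0,7,0,0,0],[0,0,0,7,0,0,0],[0,0,0,7,0,0,0],[0,0,0,7,0,0,0],[0,0,0,7,0,0,0],[0,0,0,7,0,0,0],[0,0,0,7,0,0,0],[0,0,0,7,0,0,0],[0,0,-0.025,0,6,0,0],[0,0,-0.025,0,6,0,0],[0,0,-0.025,0,6,0,0],[0,0,-0.025,0,6,0,0],[0,0,-0.025,0,6,0,0],[0,0,-0.025,0,6,0,0],[0,0,-0.025,0,6,0,0],[0,0,-0.025,0,6,0,0]]
  ]
}}

```text
t: 3.87
tool_pos: [0.6102, -0.0276, 0.545]
tool_rot: [2.951, 0.07, -1.037]
contact_force: [-0.1, 1.1, -0.1]
opening: -0.0
```

```bash
python3 st.py; python3 - <<'E'
from h import *
np.set_printoptions(precision=4,suppress=True)
save('wrist','w1.png'); M=T('wrist')
for th in ['ring','lens','stand','dish']:
    print(th,[(round(d['conf'],2),w(M,d['at'])) for d in mark_of('wrist',th)[:3]])
E
```

```text
3.87 q [-0.2863 -0.5397  1.7656  0.2969  1.068   1.2132] p [ 0.6102 -0.0276  0.545 ] F [-0.1422  1.1477 -0.1476] -4.1532579346543695e-05
[[0.779174200350953, 0.04658754141665494, -0.6250737288450091], [0.03785343039762332, -0.9989112862032574, -0.027264630987515845], [-0.6256633945777751, -0.0024172878406559586, -0.7800894009053769]]
ring [(0.58, array([ 0.6635, -0.0177,  0.1525]))]
lens []
stand []
dish [(0.65, array([0.7807, 0.2438, 0.0058])), (0.61, array([ 0.6696,  0.3301, -0.0021])), (0.4, array([0.6731, 0.2105, 0.0032]))]
```

View pics/w1.png

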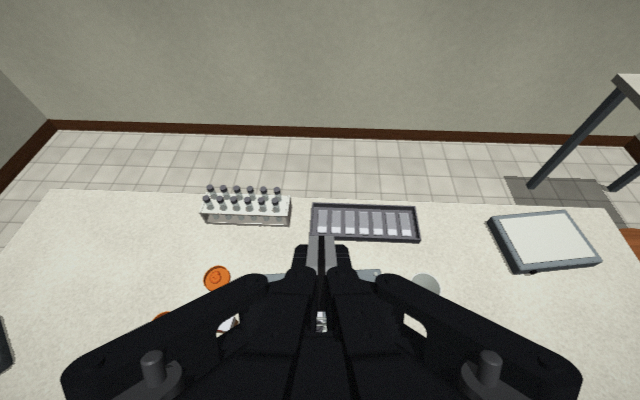

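```bash
cat > kin.py <<'E'
import numpy as np
from scipy.optimize import least_squares
from scipy.spatial.transform import Rotation as R
np.set_printoptions(precision=4,suppress=True)
Q=[[-1.451,.053,1.613,0,1.476,-.119],[-.2845,-.4472,1.6805,.0061,1.908,-.2563],[-.2863,-.5397,1.7656,.2969,1.068,1.2132]]
P=[[.1478,-.6066,.23],[.4271,-.0459,.4546],[.6102,-.0276,.545]]
X=[[-.0002,.0021,-1],[.00184,.00547,-1],[.7792,.03785,-.62566]]
def rot(q): # q4 sign +
    r=R.from_euler('z',q[0])*R.from_euler('y',q[1]+q[2])*R.from_euler('z',q[3])*R.from_euler('y',q[4])
    return r
def W(k,q):
    L2,L3,d,h,e=k; s=q[1]+q[2]
    return R.from_euler('z',q[0]).apply([L2*np.sin(q[1])+L3*np.sin(s),e,h+L2*np.cos(q[1])+L3*np.cos(s)])
def tcp(k,q): return W(k,q)+k[2]*rot(q).apply([0,0,1])
if __name__=='__main__':
    for q,x in zip(Q,X): print(rot(q).apply([0,0,1]),x)
    f=lambda k:np.ravel([tcp(k,q)-np.array(p) for q,p in zip(Q,P)])
    s=least_squares(f,[.36,.5,.25,.35,.075]); print(s.x,f(s.x)*1e3)
    k=s.x
    for pitch in (25,30,35,40,45):
      for yaw in (5,20,35):
        p=np.radians(pitch);y=np.radians(yaw)
        ax=np.array([np.cos(p)*np.cos(y),np.cos(p)*np.sin(y),-np.sin(p)])
        a=np.radians(yaw);
        g=np.array([.55+.128*np.cos(a),-.024+.128*np.sin(a),.155])
        b=least_squares(lambda q:np.r_[tcp(k,q)-g,.3*(rot(q).apply([0,0,1])-ax)],[-.28,0,2,.4,.6],
          bounds=([-3,-1,.06,-1,.09],[3,2.2,2.58,4.1,2.6]))
        print(pitch,yaw,b.x,b.cost**.5)
E
python3 kin.py
```

```text
[-0.      0.0004 -1.    ] [-0.0002, 0.0021, -1]
[ 0.0019  0.0054 -1.    ] [0.00184, 0.00547, -1]
[ 0.7792  0.0378 -0.6256] [0.7792, 0.03785, -0.62566]
[0.3426 0.6047 0.272  0.2172 0.0749] [ 0.6301  0.0333 -0.1369 -0.1564  0.6903 -0.2455 -0.1268 -1.2639  0.3824]
25 5 [-0.253  -0.3395  2.3737  1.5837  0.3073] 1.8502113438882234e-10
25 20 [-0.3158 -0.3018  2.3436  1.4764  0.5963] 9.407746276927489e-11
25 35 [-0.3631 -0.2345  2.2876  1.3886  0.8667] 4.927256871878602e-11
30 5 [-0.2446 -0.336   2.3324  1.1768  0.3106] 9.511400507197228e-13
30 20 [-0.3006 -0.3032  2.306   1.2652  0.5816] 2.1046445168953063e-13
30 35 [-0.3435 -0.244   2.2568  1.2462  0.8414] 1.0512235586300275e-12
35 5 [-0.2354 -0.3212  2.2845  0.8401  0.3563] 6.676222976246012e-10
35 20 [-0.2838 -0.2938  2.2622  1.0575  0.5897] 7.929114091911906e-10
35 35 [-0.3214 -0.2436  2.2202  1.1006  0.8299] 1.497986973330196e-08
40 5 [-0.2255 -0.2967  2.231   0.604   0.428 ] 6.234378390055569e-11
40 20 [-0.2656 -0.2748  2.2129  0.8667  0.6182] 5.522992860063858e-13
40 35 [-0.2974 -0.2342  2.1785  0.9559  0.8322] 1.3047888902309935e-10
45 5 [-0.2153 -0.2639  2.1729  0.4438  0.5128] 2.802805016634259e-12
45 20 [-0.2466 -0.2475  2.159   0.7001  0.6633] 3.09969193497785e-14
45 35 [-0.2718 -0.2166  2.1324  0.8162  0.8477] 4.917442513042768e-14
```

```bash
cat > ov.py <<'E'
from h import *
import sys
def proj(n,P):
    c=calibration(n);p=np.linalg.inv(np.array(c['cam_to_world']))@np.c_[P,np.ones(len(P))].T
    return np.c_[c['fx']*p[0]/p[2]+c['cx'],c['fy']*p[1]/p[2]+c['cy']]
def ov(out,C,ang,S=8,half=24,draw=True):
    ims=[]
    for n in ['scene','side']:
        im=get_image(n)[:,:,::-1]; t=np.linspace(0,2*np.pi,60)
        C=np.array(C); y=np.array([-np.sin(ang),np.cos(ang),0])
        u=proj(n,C+.0265*(np.cos(t)[:,None]*y+np.sin(t)[:,None]*[0,0,1])); c=proj(n,[C])[0].round().astype(int)
        x0,y0=c-half
        z=cv2.resize(im[y0:y0+2*half,x0:x0+2*half].copy(),None,fx=S,fy=S,interpolation=cv2.INTER_CUBIC)
        if draw: cv2.polylines(z,[((u-[x0,y0]+.5)*S).round().astype(np.int32)],True,(0,255,0),1)
        ims.append(z)
    cv2.imwrite('pics/'+out,np.hstack(ims))
E
python3 -c "
from ov import *
ov('r1.png',[.6590,-.0145,.151],.085)"
```

```text
(no output)
```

View pics/r1.png

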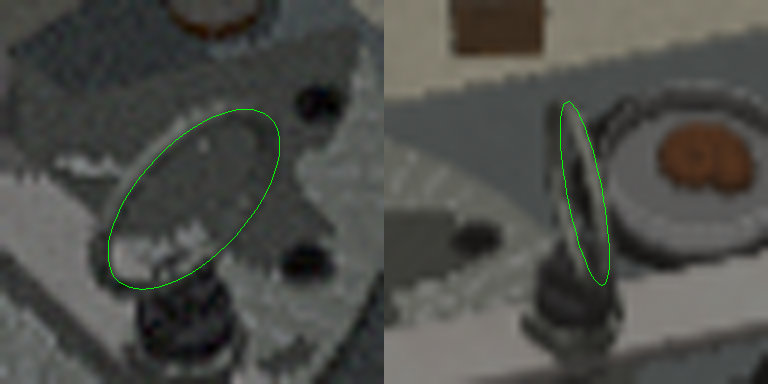

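```bash
python3 -c "
from ov import *
ov('r2.png',[.6558,-.0150,.151],.08)"
```

```text
(no output)
```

View pics/r2.png

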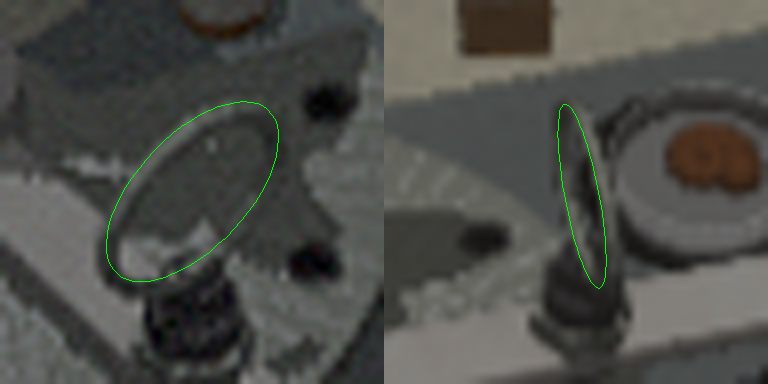

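```bash
cat > go.py <<'E'
from h import *
from scipy.linalg import logm
import sys
def pose(p,yaw,pitch):
    y,b=np.radians([yaw,pitch]); x=np.array([np.cos(b)*np.cos(y),np.cos(b)*np.sin(y),-np.sin(b)])
    Y=np.array([np.sin(y),-np.cos(y),0]); M=np.eye(4); M[:3,:3]=np.c_[x,Y,np.cross(x,Y)]; M[:3,3]=p; return M
def cur():
    o=ctrl.get_obs(); M=np.eye(4); M[:3,:3]=R.from_rotvec(o['tool_rot']).as_matrix(); M[:3,3]=o['tool_pos']; return M
if __name__=='__main__':
    a=[float(v) for v in sys.argv[1:]]  # x y z yaw pitch n
    G=pose(a[:3],a[3],a[4]); C=cur(); L=np.real(logm(np.linalg.inv(C)@G)); n=a[5]
    tw=np.r_[L[:3,3],np.degrees([L[2,1],L[0,2],L[1,0]])]/n
    o=ctrl.get_obs(); x=C[:3,0]
    print('t',round(o['t'],2),'p',C[:3,3].round(4),'yaw',np.degrees(np.arctan2(x[1],x[0])).round(2),'pitch',np.degrees(np.arcsin(-x[2])).round(2),'F',np.round(o['contact_force'],2),'Tq',np.round(o['wrist_torque'],2))
    print('q',np.round(o['q'],3)); print('row',tw.round(4).tolist())
E
python3 go.py .608 -.0185 .183 5 30 14
```

```text
t 4.32 p [ 0.6095 -0.0276  0.5439] yaw 2.81 pitch 39.09 F [ 0.67 -0.4  -1.02] Tq [-0.02  0.31  0.01]
q [-0.286 -0.539  1.765  0.295  1.074  1.214]
row [0.0146, -0.0006, 0.0213, -0.1016, 0.6493, -0.1303]
```

Request:
{"fn": "arm_command", "kwargs": {
  "plan": [
    [[0.0146,-0.0006,0.0213,-0.1,0.65,-0.13,0],[0.0146,-0.0006,0.0213,-0.1,0.65,-0.13,0],[0.0146,-0.0006,0.0213,-0.1,0.65,-0.13,0],[0.0146,-0.0006,0.0213,-0.1,0.65,-0.13,0],[0.0146,-0.0006,0.0213,-0.1,0.65,-0.13,0],[0.0146,-0.0006,0.0213,-0.1,0.65,-0.13,0],[0.0146,-0.0006,0.0213,-0.1,0.65,-0.13,0],[0.0146,-0.0006,0.0213,-0.1,0.65,-0.13,0],[0.0146,-0.0006,0.0213,-0.1,0.65,-0.13,0],[0.0146,-0.0006,0.0213,-0.1,0.65,-0.13,0],[0.0146,-0.0006,0.0213,-0.1,0.65,-0.13,0]]
  ]
}}

```text
t: 5.23
tool_pos: [0.6054, -0.0216, 0.2616]
tool_rot: [2.999, 0.118, -0.827]
contact_force: [1.2, 0.2, 0.9]
opening: -0.0001
```

```bash
python3 go.py .608 -.0185 .183 5 30 5
```

```text
t 5.23 p [ 0.6054 -0.0216  0.2616] yaw 4.36 pitch 30.85 F [1.19 0.18 0.91] Tq [-0.04  0.39  0.  ]
q [-0.311 -0.556  2.293  0.714  0.518  0.711]
row [0.0085, -0.0006, 0.0133, 0.0315, 0.1699, -0.109]
```

Request:
{"fn": "arm_command", "kwargs": {
  "plan": [
    [[0.0085,-0.0006,0.0133,0,0.17,-0.1,0],[0.0085,-0.0006,0.0133,0,0.17,-0.1,0],[0.0085,-0.0006,0.0133,0,0.17,-0.1,0],[0.0085,-0.0006,0.0133,0,0.17,-0.1,0],[0.0085,-0.0006,0.0133,0,0.17,-0.1,0],[0,0,0,0,0,0,0]]
  ]
}}

```text
t: 5.73
tool_pos: [0.603, -0.0166, 0.1674]
tool_rot: [3.005, 0.138, -0.83]
contact_force: [-0.0, 0.2, -1.2]
opening: 0.0001
```

```bash
python3 go.py .673 -.013 .141 5 30 10; python3 - <<'E'
from h import *
np.set_printoptions(precision=4,suppress=True)
from ov import ov
save('wrist','w2.png'); M=T('wrist')
print([(round(d['conf'],2),w(M,d['at'])) for d in mark_of('wrist','ring')[:3]])
ov('r3.png',[.640,-.0145,.160],.08,S=6,half=33,draw=False)
a=cv2.imread('pics/w2.png');b=cv2.imread('pics/r3.png')
cv2.imwrite('pics/c3.png',np.vstack([a[:,:][0:400][:200*2].copy()[::1,:][:, :640][40:240], cv2.resize(b,(640,320))]))
E
```

```text
t 5.73 p [ 0.603  -0.0166  0.1674] yaw 5.3 pitch 30.87 F [-0.03  0.24 -1.23] Tq [-0.07  0.47  0.01]
q [-0.31  -0.412  2.368  1.083  0.391  0.309]
row [0.0074, 0.0003, -0.0013, -0.003, 0.0866, 0.026]
[]
```

View pics/c3.png

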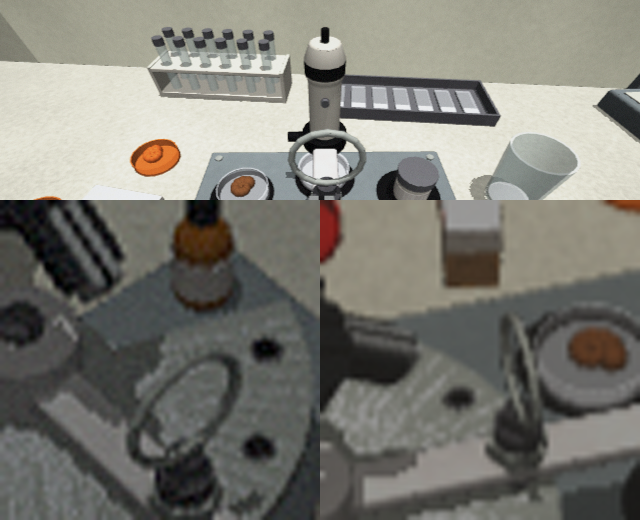

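```bash
python3 - <<'E'
from h import *
M=T('wrist');c=calibration('wrist')
for u,v in [(328,172),(289,198),(367,198),(328,198)]:
    d=M[:3,:3]@[(u-c['cx'])/c['fx'],(v-c['cy'])/c['fy'],1]; s=(.656-M[0,3])/d[0]; print(u,v,(M[:3,3]+s*d).round(4))
E
python3 go.py .638 -.0165 .161 5 30 5
```

```text
328 172 [ 0.656  -0.0171  0.1895]
289 198 [0.656  0.0104 0.1631]
367 198 [ 0.656  -0.0446  0.1683]
328 198 [ 0.656  -0.0176  0.1657]
t 5.93 p [ 0.6058 -0.0177  0.1745] yaw 5.13 pitch 30.36 F [-0.03 -0.21 -0.03] Tq [-0.03  0.39  0.02]
q [-0.31  -0.416  2.362  1.08   0.391  0.313]
row [0.0069, 0.0003, -0.0009, 0.0278, 0.0714, 0.0224]
```

Request:
{"fn": "arm_command", "kwargs": {
  "plan": [
    [[0.007,0.0003,-0.0009,0,0.07,0,0],[0.007,0.0003,-0.0009,0,0.07,0,0],[0.007,0.0003,-0.0009,0,0.07,0,0],[0.007,0.0003,-0.0009,0,0.07,0,0],[0,0,0,0,0,0,0],[0,0,0,0,0,0,0]]
  ]
}}

```text
t: 6.43
tool_pos: [0.6383, -0.018, 0.1781]
tool_rot: [3.009, 0.133, -0.778]
contact_force: [-1.1, -0.1, 0.0]
opening: -0.0001
```

```bash
python3 - <<'E'
from h import *
from ov import ov
o=ctrl.get_obs()
c=calibration('wrist'); im=get_image('wrist')[:,:,::-1]
M=np.eye(4); M[:3,:3]=R.from_rotvec(o['tool_rot']).as_matrix(); M[:3,3]=o['tool_pos']; M=np.linalg.inv(M@np.array(c['hand_eye']))
t=np.linspace(0,6.28,60); P=np.array([.656,-.016,.151])+.0265*(np.cos(t)[:,None]*[-.08,.997,0]+np.sin(t)[:,None]*[0,0,1])
p=M@np.c_[P,np.ones(60)].T; u=np.c_[c['fx']*p[0]/p[2]+c['cx'],c['fy']*p[1]/p[2]+c['cy']]
z=im.copy(); cv2.polylines(z,[u.round().astype(np.int32)],True,(0,255,0),1)
a=cv2.resize(z[120:300,200:460],None,fx=2.5,fy=2.5); 
ov('r4.png',[.645,-.0145,.160],.08,S=5,half=30,draw=False); b=cv2.imread('pics/r4.png')[:, :]
b=cv2.resize(b,(650,325))[60:200]
cv2.imwrite('pics/c4.png',np.vstack([a,b]))
E
python3 go.py .673 -.0135 .141 5 30 5
```

```text
t 6.58 p [ 0.6378 -0.018   0.1775] yaw 4.91 pitch 29.03 F [-0.02  1.17 -0.89] Tq [-0.06  0.39 -0.02]
q [-0.287 -0.316  2.295  1.205  0.348  0.19 ]
row [0.0098, -0.0003, 0.0029, 0.1019, -0.1929, -0.0172]
```

View pics/c4.png

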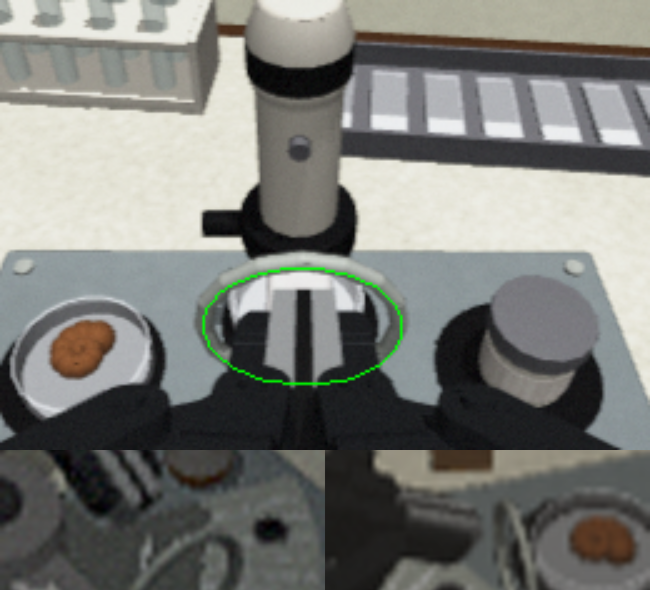

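Request:
{"fn": "arm_command", "kwargs": {
  "plan": [
    [[0.0026,-0.0003,0.0045,0,-0.3,0,0],[0.0026,-0.0003,0.0045,0,-0.3,0,0],[0.0026,-0.0003,0.0045,0,-0.3,0,0],[0,0,0,0,0,0,0],[0,0,0,0,0,0,0]]
  ]
}}

```text
t: 7.0
tool_pos: [0.637, -0.0171, 0.1606]
tool_rot: [3.001, 0.132, -0.804]
contact_force: [0.0, 0.2, 0.1]
opening: -0.0002
```

```bash
python3 go.py .673 -.014 .142 5 30 6
```

```text
t 7.0 p [ 0.637  -0.0171  0.1606] yaw 4.88 pitch 30.0 F [0.04 0.19 0.11] Tq [-0.    0.37  0.02]
q [-0.283 -0.286  2.297  1.238  0.336  0.15 ]
row [0.0068, -0.0, -0.0003, 0.0871, 0.0008, -0.018]
```

Request:
{"fn": "arm_command", "kwargs": {
  "plan": [
    [[0.006,0,0,0,0,0,0],[0.006,0,0,0,0,0,0],[0.006,0,0,0,0,0,0],[0,0,0,0,0,0,0]]
  ]
}}

```text
t: 7.33
tool_pos: [0.6525, -0.0157, 0.1502]
tool_rot: [3.001, 0.132, -0.806]
contact_force: [-1.3, 0.8, -0.2]
opening: -0.0001
```

```bash
python3 go.py .675 -.014 .141 5 30 4
```

```text
t 7.33 p [ 0.6525 -0.0157  0.1502] yaw 4.87 pitch 30.08 F [-1.3   0.81 -0.23] Tq [-0.06  0.45 -0.01]
q [-0.268 -0.218  2.264  1.327  0.314  0.063]
row [0.006, 0.0001, -0.0008, 0.123, 0.0196, -0.0283]
```

Request:
{"fn": "arm_command", "kwargs": {
  "plan": [
    [[0.006,0.0001,-0.0008,0,0,0,0],[0.006,0.0001,-0.0008,0,0,0,0],[0.006,0.0001,-0.0008,0,0,0,0],[0.006,0.0001,-0.0008,0,0,0,0],[0,0,0,0,0,0,0]]
  ]
}}

```text
t: 7.75
tool_pos: [0.6758, -0.0141, 0.1401]
tool_rot: [3.001, 0.131, -0.807]
contact_force: [-0.3, 0.3, 1.0]
opening: 0.0
```

```bash
python3 go.py .675 -.014 .141 5 30 4; python3 - <<'E'
from ov import *
ov('r5.png',[.656,-.0155,.151],.08,S=8)
E
```

```text
t 7.75 p [ 0.6758 -0.0141  0.1401] yaw 4.87 pitch 30.11 F [-0.28  0.34  0.98] Tq [-0.04  0.37 -0.04]
q [-0.25  -0.133  2.212  1.428  0.292 -0.034]
row [-0.0003, -0.0, -0.0001, 0.1184, 0.027, -0.0281]
```

View pics/r5.png

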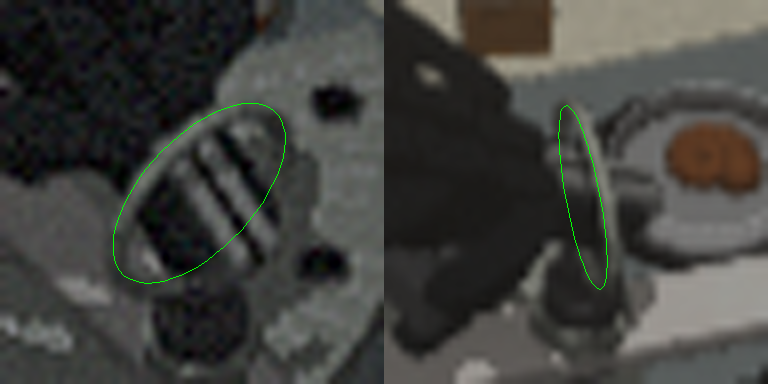

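Request:
{"fn": "arm_command", "kwargs": {
  "plan": [
    [[-0.0015,0,-0.0026,0,0,0,0],[-0.0015,0,-0.0026,0,0,0,0],[-0.0015,0,-0.0026,0,0,0,0],[-0.0015,0,-0.0026,0,0,0,0],[0,0,0,0,0,0,0]]
  ]
}}

```text
t: 8.27
tool_pos: [0.6739, -0.0139, 0.1525]
tool_rot: [3.0, 0.131, -0.809]
contact_force: [0.2, -0.9, -4.5]
opening: 0.0
```

```bash
python3 go.py .6745 -.014 .166 5 30 5
```

```text
t 8.27 p [ 0.6739 -0.0139  0.1525] yaw 4.86 pitch 30.2 F [ 0.19 -0.92 -4.53] Tq [-0.15  0.89 -0.08]
q [-0.251 -0.163  2.212  1.326  0.298  0.072]
row [-0.0012, 0.0, -0.0024, 0.0977, 0.04, -0.0238]
```

Request:
{"fn": "arm_command", "kwargs": {
  "plan": [
    [[-0.0015,0,-0.0026,0,0,0,0],[-0.0015,0,-0.0026,0,0,0,0],[-0.0015,0,-0.0026,0,0,0,0],[-0.0015,0,-0.0026,0,0,0,0],[-0.0015,0,-0.0026,0,0,0,0],[0,0,0,0,0,0,0]]
  ]
}}

```text
t: 8.77
tool_pos: [0.6702, -0.0136, 0.1629]
tool_rot: [2.997, 0.131, -0.822]
contact_force: [0.2, -1.1, -4.6]
opening: -0.0001
```

```bash
python3 go.py .6745 -.014 .168 5 30 5; python3 - <<'E'
from ov import *
np.set_printoptions(precision=4,suppress=True)
for n in ['scene','side']:
    get_image(n); print([(round(d['conf'],2),w(T(n),d['at'])) for d in mark_of(n,'ring')[:2]])
ov('r6.png',[.656,-.0155,.166],.08,S=8)
E
```

```text
t 8.77 p [ 0.6702 -0.0136  0.1629] yaw 4.87 pitch 30.69 F [ 0.17 -1.1  -4.62] Tq [-0.14  1.03 -0.11]
q [-0.251 -0.195  2.214  1.207  0.308  0.194]
row [0.0002, 0.0002, -0.0013, 0.0877, 0.139, -0.0223]
[(0.69, array([ 0.6549, -0.0143,  0.1573]))]
[(0.6, array([ 0.5809, -0.2468,  0.0006]))]
```

View pics/r6.png

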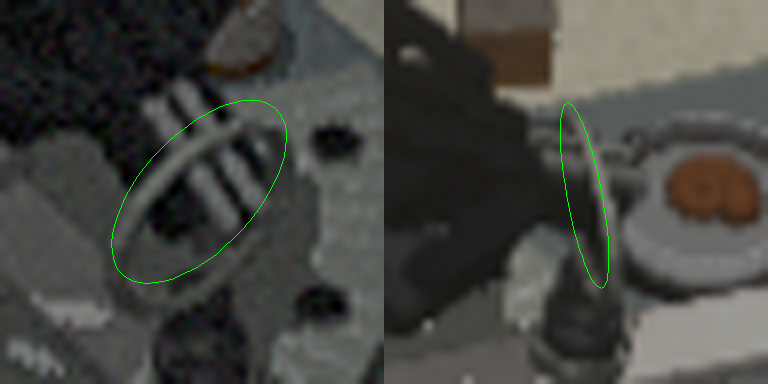

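Request:
{"fn": "arm_command", "kwargs": {
  "plan": [
    [[-0.0008,0,-0.003,0,0.15,0,0],[-0.0008,0,-0.003,0,0.15,0,0],[-0.0008,0,-0.003,0,0.15,0,0],[-0.0008,0,-0.003,0,0.15,0,0],[0,0,0,0,0,0,0]]
  ]
}}

```text
t: 9.48
tool_pos: [0.6703, -0.0129, 0.1691]
tool_rot: [2.999, 0.132, -0.819]
contact_force: [-2.0, -2.0, -6.6]
opening: -0.0003
```

```bash
python3 go.py .672 -.014 .174 5 30 5; python3 - <<'E'
from ov import *
np.set_printoptions(precision=4,suppress=True)
get_image('scene'); print([(round(d['conf'],2),w(T('scene'),d['at'])) for d in mark_of('scene','ring')[:2]])
E
```

```text
t 9.48 p [ 0.6703 -0.0129  0.1691] yaw 4.94 pitch 30.58 F [-1.98 -1.95 -6.62] Tq [-0.3   1.29 -0.18]
q [-0.251 -0.206  2.212  1.177  0.313  0.229]
row [-0.0002, 0.0003, -0.001, 0.0741, 0.1152, -0.0105]
[(0.62, array([ 0.6576, -0.0151,  0.1622]))]
```

Request:
{"fn": "arm_command", "kwargs": {
  "plan": [
    [[-0.0008,0,-0.004,0,0.2,0,0],[-0.0008,0,-0.004,0,0.2,0,0],[-0.0008,0,-0.004,0,0.2,0,0]]
  ]
}}

```text
t: 9.83
tool_pos: [0.6713, -0.0119, 0.1755]
tool_rot: [3.002, 0.135, -0.816]
contact_force: [-10.8, -3.3, -7.1]
opening: 0.0002
```

```bash
python3 go.py .672 -.014 .174 5 30 5; python3 - <<'E'
from ov import *
np.set_printoptions(precision=4,suppress=True)
get_image('scene'); print([(round(d['conf'],2),w(T('scene'),d['at'])) for d in mark_of('scene','ring')[:2]])
E
```

```text
t 9.83 p [ 0.6713 -0.0119  0.1755] yaw 5.05 pitch 30.42 F [-10.81  -3.25  -7.13] Tq [-0.37  2.04 -0.3 ]
q [-0.249 -0.215  2.208  1.15   0.318  0.259]
row [0.0002, 0.0004, 0.0002, 0.0668, 0.0837, 0.0094]
[(0.55, array([ 0.6561, -0.0126,  0.1724])), (0.54, array([ 0.7415, -0.1185,  0.0118]))]
```

Request:
{"fn": "arm_command", "kwargs": {
  "plan": [
    [[-0.0012,-0.003,-0.0007,-0.5,0,-0.9,0],[-0.0008,-0.004,-0.001,-0.75,0,-1.3,0],[-0.0008,-0.004,-0.001,-0.75,0,-1.3,0],[-0.0008,-0.004,-0.001,-0.75,0,-1.3,0]]
  ]
}}

```text
t: 10.27
tool_pos: [0.6668, 0.0038, 0.1785]
tool_rot: [2.965, 0.284, -0.812]
contact_force: [-0.5, -2.9, -7.9]
opening: -0.0007
```

```bash
python3 go.py .672 -.014 .174 5 30 5; python3 - <<'E'
from ov import *
np.set_printoptions(precision=4,suppress=True)
get_image('scene'); print([(round(d['conf'],2),w(T('scene'),d['at'])) for d in mark_of('scene','ring')[:2]+mark_of('scene','lens')[:1]])
E
```

```text
t 10.27 p [0.6668 0.0038 0.1785] yaw 10.86 pitch 30.64 F [-0.54 -2.92 -7.86] Tq [-0.37  1.37 -0.23]
q [-0.269 -0.221  2.206  1.182  0.424  0.172]
row [0.0009, 0.0037, 0.0005, 0.6439, 0.1248, 1.0123]
[(0.79, array([ 0.654 , -0.0003,  0.1742])), (0.22, array([0.7241, 0.0903, 0.0123])), (0.76, array([0.7508, 0.0237, 0.0731]))]
```

Request:
{"fn": "arm_command", "kwargs": {
  "plan": [
    [[-0.0004,-0.004,-0.0006,-0.75,0,-1.3,0],[-0.0004,-0.004,-0.0006,-0.75,0,-1.3,0],[-0.0004,-0.004,-0.0006,-0.75,0,-1.3,0],[-0.0004,-0.004,-0.0006,-0.75,0,-1.3,0],[-0.0004,-0.004,-0.0006,-0.75,0,-1.3,0],[-0.0004,-0.004,-0.0006,-0.75,0,-1.3,0]]
  ]
}}

```text
t: 10.92
tool_pos: [0.659, 0.025, 0.179]
tool_rot: [2.891, 0.502, -0.802]
contact_force: [-3.0, -3.1, -6.4]
opening: -0.0
```

```bash
cat > ck.py <<'E'
from ov import *
np.set_printoptions(precision=4,suppress=True)
pv=np.array([.5475,-.0237])
for n in ['scene','side']:
    get_image(n)
    for th in ['ring','lens']:
        for d in mark_of(n,th)[:1]:
            p=w(T(n),d['at']); print(n,th,round(d['conf'],2),p,'r,ang',np.hypot(*(p[:2]-pv)).round(4),np.degrees(np.arctan2(*(p[:2]-pv)[::-1])).round(1))
E
python3 go.py .64 .05 .174 34 30 5; python3 ck.py
```

```text
t 10.92 p [0.659 0.025 0.179] yaw 19.55 pitch 31.07 F [-2.95 -3.14 -6.43] Tq [-0.75  1.42 -0.29]
q [-0.297 -0.213  2.195  1.201  0.579  0.06 ]
row [-0.0005, -0.0062, 0.0014, -1.3652, 0.2237, -2.4875]
scene ring 0.75 [0.6488 0.0156 0.1765] r,ang 0.1086 21.2
scene lens 0.93 [0.7377 0.0614 0.0692] r,ang 0.2083 24.1
side ring 0.5 [0.6462 0.0245 0.1733] r,ang 0.1099 26.0
side lens 0.96 [0.7372 0.064  0.0718] r,ang 0.209 24.8
```

Request:
{"fn": "arm_command", "kwargs": {
  "plan": [
    [[-0.0006,-0.004,-0.0006,-0.75,0.2,-1.3,0],[-0.0006,-0.004,-0.0006,-0.75,0.2,-1.3,0],[-0.0006,-0.004,-0.0006,-0.75,0.2,-1.3,0],[-0.0006,-0.0035,-0.0006,-0.75,0.2,-1.3,0]]
  ]
}}

```text
t: 11.55
tool_pos: [0.6523, 0.0375, 0.1808]
tool_rot: [2.843, 0.64, -0.771]
contact_force: [-2.6, -3.5, -7.6]
opening: 0.0
```

```bash
python3 go.py .64 .05 .174 34 30 5; python3 ck.py
```

```text
t 11.55 p [0.6523 0.0375 0.1808] yaw 25.17 pitch 30.48 F [-2.64 -3.45 -7.58] Tq [-0.91  1.47 -0.31]
q [-0.318 -0.206  2.19   1.226  0.68  -0.027]
row [-0.0001, -0.0034, 0.0016, -0.7419, 0.1063, -1.5247]
scene ring 0.53 [0.6378 0.032  0.1763] r,ang 0.1062 31.7
scene lens 0.74 [0.7238 0.0847 0.071 ] r,ang 0.2069 31.6
side ring 0.74 [ 0.6689  0.2125 -0.0019] r,ang 0.2656 62.8
side lens 0.68 [0.7266 0.0826 0.0673] r,ang 0.2083 30.7
```

Request:
{"fn": "arm_command", "kwargs": {
  "plan": [
    [[0.002,0,0.0035,0,0,0,0],[0.002,0,0.0035,0,0,0,0],[0.002,0,0.0035,0,0,0,0],[0.002,0,0.0035,0,0,0,0],[0.002,0,0.0035,0,0,0,0],[0.002,0,0.0035,0,0,0,0],[0,0,0,0,0,0,0]]
  ]
}}

```text
t: 12.43
tool_pos: [0.6558, 0.0377, 0.1625]
tool_rot: [2.848, 0.634, -0.757]
contact_force: [-3.0, -0.2, -4.1]
opening: -0.0005
```

```bash
python3 go.py .648 .045 .150 30 30 5; python3 ck.py
```

```text
t 12.43 p [0.6558 0.0377 0.1625] yaw 24.83 pitch 29.95 F [-3.   -0.18 -4.14] Tq [-0.47  1.14  0.12]
q [-0.315 -0.164  2.195  1.297  0.659 -0.11 ]
row [0.0006, -0.002, 0.0025, -0.3252, -0.0018, -0.8958]
scene ring 0.58 [0.6401 0.0317 0.1576] r,ang 0.1079 30.9
scene lens 0.69 [0.7233 0.0873 0.07  ] r,ang 0.2079 32.3
side ring 0.63 [0.6418 0.0371 0.1622] r,ang 0.1122 32.8
side lens 0.73 [0.7257 0.0831 0.0681] r,ang 0.2078 30.9
```

Request:
{"fn": "arm_command", "kwargs": {
  "plan": [
    [[0.0018,0,0.0035,0,0,0,0],[0.0018,0,0.0035,0,0,0,0],[0.0018,0,0.0035,0,0,0,0],[0.0005,0,0.001,0,0,0,0]]
  ]
}}

```text
t: 13.07
tool_pos: [0.6573, 0.0364, 0.1528]
tool_rot: [2.85, 0.631, -0.748]
contact_force: [0.6, -0.2, -0.2]
opening: 0.0002
```

```bash
python3 go.py .648 .045 .150 30 30 5; python3 ck.py
```

```text
t 13.07 p [0.6573 0.0364 0.1528] yaw 24.66 pitch 29.63 F [ 0.64 -0.16 -0.21] Tq [-0.19  0.39  0.04]
q [-0.317 -0.141  2.197  1.339  0.652 -0.16 ]
row [-0.0005, -0.0024, 0.0009, -0.3026, -0.0651, -0.9269]
scene ring 0.52 [0.6412 0.0323 0.1616] r,ang 0.1092 30.9
scene lens 0.64 [0.7246 0.0847 0.0727] r,ang 0.2076 31.5
side ring 0.43 [0.6395 0.0348 0.1592] r,ang 0.109 32.4
side lens 0.97 [0.7253 0.0851 0.0698] r,ang 0.2085 31.5
```

Request:
{"fn": "arm_command", "kwargs": {
  "plan": [
    [[0.001,-0.002,0.0015,-0.5,0,-0.87,0],[0.001,-0.002,0.0015,-0.5,0,-0.87,0],[0,-0.002,0,-0.5,0,-0.87,0],[0,-0.002,0,-0.5,0,-0.87,0]]
  ]
}}

```text
t: 13.7
tool_pos: [0.6537, 0.0446, 0.1497]
tool_rot: [2.806, 0.735, -0.736]
contact_force: [0.4, -0.3, 0.0]
opening: -0.0002
```

```bash
python3 go.py .648 .045 .150 30 30 5; python3 ck.py
```

```text
t 13.7 p [0.6537 0.0446 0.1497] yaw 29.03 pitch 29.66 F [ 0.41 -0.31  0.  ] Tq [-0.24  0.33  0.  ]
q [-0.331 -0.119  2.183  1.328  0.728 -0.203]
row [-0.0009, -0.0006, 0.0004, 0.1508, -0.0667, -0.1692]
scene ring 0.56 [0.643  0.0321 0.1615] r,ang 0.1107 30.3
scene lens 0.64 [0.7263 0.0858 0.0718] r,ang 0.2097 31.5
side ring 0.66 [0.6417 0.0371 0.1606] r,ang 0.1121 32.8
side lens 0.63 [0.7241 0.0821 0.0731] r,ang 0.2058 30.9
```

Request:
{"fn": "arm_command", "kwargs": {
  "plan": [
    [[0,-0.0015,0,0,0,0,0],[0,-0.0015,0,0,0,0,0],[0,-0.0015,0,0,0,0,0],[0,-0.0015,0,0,0,0,0]]
  ]
}}

```text
t: 14.33
tool_pos: [0.651, 0.0489, 0.1498]
tool_rot: [2.808, 0.727, -0.736]
contact_force: [-0.9, -2.5, -1.5]
opening: 0.0
```

```bash
python3 go.py .648 .045 .150 30 30 5; python3 ck.py
```

```text
t 14.33 p [0.651  0.0489 0.1498] yaw 28.69 pitch 29.68 F [-0.86 -2.53 -1.53] Tq [-0.51  0.49 -0.3 ]
q [-0.321 -0.13   2.193  1.329  0.715 -0.198]
row [-0.0008, 0.0004, 0.0004, 0.1415, -0.0621, -0.2286]
scene ring 0.54 [0.6427 0.0344 0.1573] r,ang 0.1115 31.4
scene lens 0.89 [0.7236 0.089  0.0705] r,ang 0.209 32.6
side ring 0.59 [0.6369 0.0389 0.1544] r,ang 0.1091 35.0
side lens 0.81 [0.7205 0.0929 0.07  ] r,ang 0.2086 34.0
```

Request:
{"fn": "arm_command", "kwargs": {
  "plan": [
    [[0,-0.0018,0,0,0,0,0],[0,-0.0018,0,0,0,0,0]]
  ]
}}

```text
t: 14.8
tool_pos: [0.6481, 0.0517, 0.1471]
tool_rot: [2.807, 0.726, -0.742]
contact_force: [0.7, -5.6, -2.7]
opening: -0.0004
```

```bash
python3 go.py .648 .045 .150 30 30 5; python3 ck.py
```

```text
t 14.8 p [0.6481 0.0517 0.1471] yaw 28.67 pitch 29.89 F [ 0.7  -5.57 -2.69] Tq [-0.75  0.6  -0.64]
q [-0.316 -0.134  2.201  1.329  0.709 -0.196]
row [-0.0009, 0.0012, -0.0002, 0.1214, -0.0203, -0.2306]
scene ring 0.42 [0.6365 0.0388 0.148 ] r,ang 0.1087 35.1
scene lens 0.57 [0.716  0.0992 0.0696] r,ang 0.2086 36.1
side lens 0.85 [0.7162 0.095  0.0702] r,ang 0.2063 35.1
```

Request:
{"fn": "arm_command", "kwargs": {
  "plan": [
    [[0,0.002,0,0,0,0,0],[0,0.0025,0,0,0,0,0],[0,0.002,0,0,0,0,0],[0,0,0,0,0,0,0]]
  ]
}}

```text
t: 15.43
tool_pos: [0.6525, 0.0481, 0.1507]
tool_rot: [2.808, 0.738, -0.734]
contact_force: [-0.9, -1.1, -3.5]
opening: 0.0006
```

```bash
python3 go.py .648 .045 .150 30 30 5; python3 ck.py; python3 -c "
from ov import *
import numpy as np
ov('r7.png',[.6372,.0393,.151],np.radians(34.8),S=8)"
```

```text
t 15.43 p [0.6525 0.0481 0.1507] yaw 29.14 pitch 29.53 F [-0.87 -1.06 -3.52] Tq [-0.6   0.85 -0.1 ]
q [-0.326 -0.124  2.187  1.33   0.726 -0.201]
row [-0.0009, 0.0001, 0.0007, 0.14, -0.0918, -0.1499]
scene ring 0.5 [0.6368 0.0399 0.1499] r,ang 0.1096 35.4
scene lens 0.93 [0.7173 0.0973 0.0684] r,ang 0.2085 35.5
side ring 0.61 [0.7207 0.0915 0.0185] r,ang 0.208 33.6
side lens 0.72 [0.7183 0.0945 0.0685] r,ang 0.2077 34.7
```

View pics/r7.png

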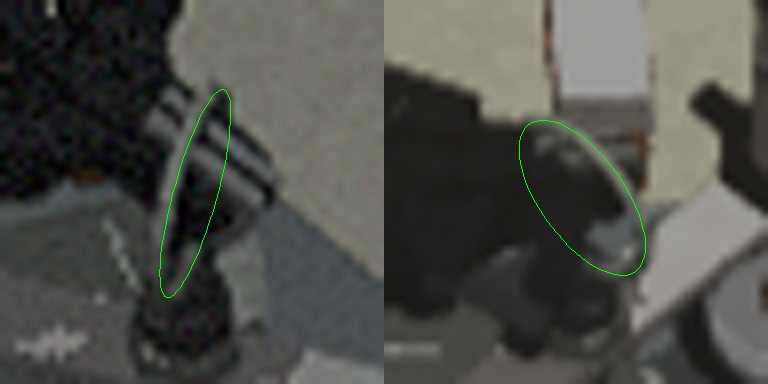

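Request:
{"fn": "arm_command", "kwargs": {
  "plan": [
    [[0.0015,0.001,0.0028,0,0,0,0],[0.0015,0.001,0.0028,0,0,0,0],[0.0015,0.001,0.0028,0,0,0,0],[0,0,0,0,0,0,0]]
  ]
}}

```text
t: 16.17
tool_pos: [0.6539, 0.0456, 0.141]
tool_rot: [2.809, 0.739, -0.732]
contact_force: [-1.0, 0.1, -0.2]
opening: 0.0001
```

```bash
python3 go.py .648 .045 .150 30 30 5; python3 ck.py
```

```text
t 16.17 p [0.6539 0.0456 0.141 ] yaw 29.18 pitch 29.45 F [-0.99  0.09 -0.2 ] Tq [-0.24  0.42 -0.01]
q [-0.331 -0.099  2.186  1.356  0.726 -0.238]
row [-0.0018, -0.0005, -0.001, 0.143, -0.1076, -0.1442]
scene ring 0.59 [0.6365 0.04   0.1506] r,ang 0.1095 35.6
scene lens 0.6 [0.716  0.0954 0.0736] r,ang 0.2063 35.2
side ring 0.52 [0.6352 0.0408 0.1497] r,ang 0.1088 36.3
side lens 0.56 [0.7152 0.0951 0.0696] r,ang 0.2055 35.3
```

Request:
{"fn": "arm_command", "kwargs": {
  "plan": [
    [[-0.006,0,0,0,0,0,0],[-0.006,0,0,0,0,0,0],[-0.006,0,0,0,0,0,0]]
  ]
}}

```text
t: 16.72
tool_pos: [0.6397, 0.0381, 0.1512]
tool_rot: [2.808, 0.74, -0.731]
contact_force: [-0.6, 0.1, -0.2]
opening: -0.0001
```

```bash
python3 go.py .60 .015 .174 29 30 4
```

```text
t 16.72 p [0.6397 0.0381 0.1512] yaw 29.25 pitch 29.44 F [-0.63  0.12 -0.22] Tq [-0.23  0.34  0.03]
q [-0.358 -0.153  2.213  1.321  0.756 -0.209]
row [-0.0128, 0.0002, 0.0007, 0.3165, -0.1415, 0.0519]
```

Request:
{"fn": "arm_command", "kwargs": {
  "plan": [
    [[-0.007,0,0,0,0,0,0],[-0.009,0,0,0,0,0,0],[-0.009,0,0,0,0,0,0],[-0.009,0,0,0,0,0,0],[-0.009,0,0,0,0,0,0],[0,0,0,0,0,0,0],[-0.008,0,-0.012,0,0,0,0],[-0.01,0,-0.018,0,0,0,0],[-0.01,0,-0.018,0,0,0,0],[-0.01,0,-0.018,0,0,0,0],[-0.01,0,-0.018,0,0,0,0],[-0.01,0,-0.018,0,0,0,0],[-0.01,0,-0.018,0,0,0,0],[-0.01,0,-0.018,0,0,0,0],[0,0,0,0,0,0,0]]
  ]
}}

```text
t: 17.97
tool_pos: [0.598, 0.0191, 0.3399]
tool_rot: [2.81, 0.732, -0.733]
contact_force: [1.1, -0.1, 0.5]
opening: -0.0004
```

```bash
python3 go.py .60 .015 .174 29 30 4; python3 ck.py; python3 - <<'E'
from ov import *
np.set_printoptions(precision=4,suppress=True)
for n in ['scene','side']:
    get_image(n)
    for th in ['dish','pot','seen_dish','dropper','loupe']: print(n,th,[w(T(n),d['at']) for d in mark_of(n,th)[:3]])
ov('r8.png',[.6372,.0393,.151],np.radians(34.8),S=6,half=32)
a=cv2.imread('pics/r8.png'); im=get_image('side')[:,:,::-1]
b=cv2.resize(im[130:290,260:452],(384,320)); c=cv2.resize(get_image('scene')[130:290,260:452,::-1],(384,320))
cv2.imwrite('pics/c8.png',np.vstack([cv2.resize(a,(560,280)),cv2.resize(np.hstack([c,b]),(560,233))]))
E
```

```text
t 17.97 p [0.598  0.0191 0.3399] yaw 28.88 pitch 29.51 F [ 1.06 -0.08  0.55] Tq [-0.26  0.37 -0.02]
q [-0.438 -0.523  2.15   0.989  1.002  0.268]
row [0.0205, 0.0007, 0.036, 0.2893, -0.1231, -0.0264]
scene ring 0.46 [0.6355 0.0396 0.1515] r,ang 0.1084 35.7
scene lens 0.67 [0.7148 0.0993 0.0714] r,ang 0.2077 36.3
side ring 0.5 [0.6366 0.0413 0.1487] r,ang 0.1103 36.1
side lens 0.55 [0.718  0.0969 0.0682] r,ang 0.2089 35.3
scene dish [array([0.7775, 0.2436, 0.0037]), array([ 0.6668,  0.3345, -0.0001]), array([ 0.5681,  0.2281, -0.0002])]
scene pot [array([ 0.7396, -0.1211,  0.0128])]
scene seen_dish [array([ 0.7641, -0.0066,  0.0135]), array([ 0.7524, -0.2464, -0.0014])]
scene dropper [array([0.51  , 0.0963, 0.0176])]
scene loupe [array([ 0.552 , -0.1508,  0.0154])]
side dish [array([0.7218, 0.0933, 0.0168]), array([0.7776, 0.2447, 0.0011]), array([0.6617, 0.3335, 0.0041])]
side pot [array([ 0.7366, -0.1176,  0.0112]), array([ 0.5486, -0.0224,  0.0026]), array([0.7156, 0.094 , 0.0705])]
side seen_dish [array([ 0.76  , -0.0085,  0.0125])]
side dropper [array([0.5018, 0.1032, 0.0132])]
side loupe [array([ 0.5548, -0.1493,  0.012 ])]
```

View pics/c8.png

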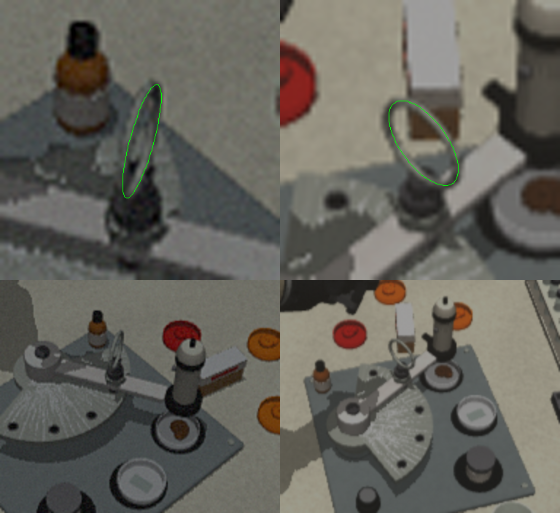

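```bash
python3 -c "
from station import finish_job
print(finish_job())"
```

```text
the job is handed in; nothing more can be done
None
```

The microscope now stands over the open dish with the snail shell, the index pin looks fully home in the next hole to the left, and the job is handed in. It took about 18 s of the 51 s allowed.

**What I did:** I put the closed fingertips through the pull ring without gripping it and lifted the pin. I swung the arm about 26° anticlockwise and let the pin down on the plate. I then nudged the ring sideways until the pin dropped in, eased off, and backed the fingers out and clear. The ring saw mostly under 9 N, with one reading of about 13 N near the end of the lift.

**Last checks:**
- **Pin:** the ring measures 149–152 mm above the table, against 151 mm with the pin home. It was about 160 mm while the pin rested on the plate.
- **Arm:** it stands at about 35–36° in the world frame, against about 5° at the start, so one hole. The arm also resisted further sideways pushing at that point.
- **Microscope and dish:** the lens is at about (0.716, 0.098) and the dish centre at (0.722, 0.093). That is about 7–8 mm apart, and the position measurements scatter by about 4 mm.
- **Other things:** the pot, covered dish and dish measure where they started to within about 5 mm. The dropper and loupe were only measured at the end, and the forceps, slide box and beaker not at all. Nothing looks moved in the last pictures that show them.

**What failed or disagreed:** in the last pass the scene camera found only look-alikes for the dish, so its position comes from the side camera alone. The side camera's ring detection also failed several times while the gripper hid the ring.

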